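# Slide the lead-free crucible to the dipping place and lock it with the cam clamp

### The arm

A 7-joint arm with a two-finger parallel gripper is mounted at the origin on a cart in front of the work surface, level with it; the furniture and walls round the work are solid. World frame = base frame: x ahead of the robot, y to its left, z up, the work surface at z = 0. Lengths are in m, angles in rad, forces in N, time in s.
With the tool pointing down it reaches from about 0.4 to 0.875 m from the base axis. Payload 19.3 kg.
Tool frame: the origin (TCP) lies at the very end of the fingers, on their centre line; the grasp point (between the pads) lies 19 mm behind it; z points along the fingers, y is the direction in which the jaws open and shut (so a half turn about z gives the same grasp; the last joint's range is limited). The gripper opens to 85 mm and grips with 20 to 120 N. Pads are 22 mm wide; open, the fingers measure 114 mm over their backs; the gripper's body (76 mm by 85 mm) begins 54 mm behind the grasp point. The pads swing forward as they close: fully open they stand 13 mm farther back than shut.
Start: joints at [1.156, 0.521, -0.036, 1.599, 0.021, 1.021, -0.113], TCP at [0.211, -0.588, 0.231] pointing down, gripper open.
Joint ranges: [-2.91, 2.91], [-0.3, 2.13], [-1.5, 1.42], [0.17, 2.43], [-1.26, 4.41], [0.16, 1.93], [-2.52, 2.52]. Speed limits (rad/s): [1.89, 1.89, 2.39, 2.39, 3.01, 3.01, 3.01].

### API

Orientations are given as [roll, pitch, yaw] about the fixed x, y, z axes, in that order (R = Rz(yaw) Ry(pitch) Rx(roll)).
In Python, from workcell import bot, vision, job_done gives the robot as it stands.
- The arm moves only by the tool arm_command, never from a script. Its arguments are lists of equal length, an entry for each row: "gripper": the finger opening in cm, from 0 to 8.54; "slide": the shift along the tool's x, y, z in cm, a list of three; "turn": the turn, a rotation vector about the tool's x, y, z in degrees, a list of three. A call has 1 to 5 rows; each row is the pose to reach, as a shift and turn from the pose commanded when the call began, along the tool's axes at that moment; what a row does not reach only later rows make up. A row lasts 1/8 s, in which the tool goes at most 62.5 mm and 10.7 degrees, less where a joint would pass 70% of its speed; a pose out of reach is approached as far as the arm can. A call with a gripper value outside its range is refused whole. The fingers move at their own pace and stop on an object; "force" is the grip in N (left out, the last holds). Time passes only in rows, so rows that repeat a pose let the fingers close. It gives the time, the measured TCP pose, the force and the opening at its end, in the units of the state.
- bot.observe(): the state, without advancing time (a new reading comes with each control period).
- vision.grab_frame(name): name is "scene" or "top" or "wrist"; returns the picture (384x512x3 uint8, blue, green, red); there is no depth.
- vision.camera_model(name): a dict with "mtx" (3x3 intrinsics, pixels), "k1" (the pictures are not rectified: a ray, as slopes to the right and down, at radius r is drawn at 1 + k1 r^2 times it, then the intrinsics apply), "T" (4x4, takes a point from camera to world coordinates). Camera axes: x right, y down, z forward; pixel columns grow to the right and rows downward; lengths in m; the calibration is good to about 2 mm. A picture is of the moment at which its call begins: read the wrist's pose just before it. camera_model takes no time and is no camera call; for the wrist camera it gives the pose at the moment of the call.
- job_done(): hands the job in, once; it reports no verdict.
The state is a dict: "clock": time; "qpos": joint angles; "qd": joint speeds; "joint_efforts": joint torques, N m; "position": TCP position; "tool_rot": TCP orientation; "force": force on the tool from outside, world axes, zero at the start; "moment": the same for the moment, N m; "grip_width": finger opening in m.
Only numpy, scipy, OpenCV 4.12 (cv2) and the standard library are available. Lean on these libraries where they do the work, as an engineer would, in place of code of your own. Each camera call takes 0.05 s, during which the arm holds its last target. There are 200 camera calls.

### The job

Change the dip-soldering station over: push the cold, lidded crucible with the green band across the plate, without lifting or tipping it, from its parking ring into the yellow-ringed dipping place until you feel it butt gently against the rear stop, with its side at the end stop. Then swing the handle of the cam clamp round counter-clockwise (seen from above) until the cam's high point bears squarely on the sprung follower, so that the handle points straight away from the crucible in line with the clamp, not short of that line and not past it, and the crucible is held. Leave the red-banded crucible and the other things on the bench alone.

Things in the scene. Friction and masses are not known exactly. Their poses are not given: they have to be found in the camera images.
- station: aluminium plate 290 x 380 x 16 mm on the bench, fixed; origin under its centre, top 16 mm above it; x axis away from the robot (turned by up to 0.15 rad), y to the left, z up. In its own x, y (mm): yellow ring of the dipping place, centre (50, 0); two black parking rings, centres (-90, 135) and (-90, -135). Rings are flat paint, 93 mm across.
- green_crucible: loose round lidded crucible of dark steel with a green band and green lid centre: 84 mm across, straight sides up to 42 mm, low lid to 51 mm, no handle; 0.5 to 0.95 kg; too wide to grasp: push low on its side. Starts within 12 mm (each way) of the centre of either black ring. Origin: centre of its underside; z up. Sliding takes about 1 to 4 N.
- red_crucible: the same crucible with a red band, standing on the other black ring; must stay where it is (within 10 mm).
- seat (a point): point on the plate's top where the centre of the crucible's underside lies when it touches both stops: station (50, 0, 16) mm; axes as the station's.
- rear_stop: fixed steel stop 28 mm high, 36 mm wide, with a brass button (16 mm across, centre 18 mm above the plate) facing the robot (station -x); origin at the foot of its contact face, station (92, 0, 16) mm. Stops the crucible from going further along station +x.
- end_stop: the same stop at the right of the dipping place, facing station +y; its origin at the foot of its contact face, station (50, -42, 16) mm; 36 mm long along station x.
- cam (a joint): angle of the eccentric cam, rad, grows counter-clockwise from above; 0 to 2.6. Starts at 0 to 0.25 (open, handle to the rear). At 2.1 the high point (red line on the cam) bears on the sprung follower and the shoe is furthest out; beyond 2.1 the grip slackens. Friction keeps it where it is left. Turning takes 0.16 to 0.35 N m: 3 to 6 N at the handle.
- handle (a point): middle of the upright black handle pin at the end of the cam lever: pin 16 mm across, 47 to 77 mm above the plate, this point at 62 mm; 65 mm from the pivot axis. The lever is 13 mm wide, 39 to 47 mm above the plate. With the cam at 2.1 the line from seat through pivot runs on through the handle.
- pivot (a point): point on the vertical axis of the cam, 55 mm above the plate: station (20, 110, 71) mm. The clamp's fixed parts are below 40 mm, the hub's top is 55 mm above the plate.
- shoe: sprung brass-faced clamp shoe, 24 mm wide, 12 to 32 mm above the plate, moved by the cam along the line from pivot to seat. Open, it is 10 to 13 mm clear of a seated crucible; at the high point it presses a seated one with about 15 N. It can shift a crucible by up to 4 mm to the end stop, but hardly to the rear stop. Origin at plate height near the pivot axis.
- esd_brush: black brush, 42 x 136 mm, on the bench right of the plate; bystander
- solder_spool: white spool, 56 mm across, 36 mm high, behind the plate; bystander
- finger_cots: white box with blue lid, 51 x 51 x 34 mm, behind the plate; bystander
- loupe: black eye loupe, 33 mm across, 30 mm high, right of the plate; bystander
There are look-alikes about, which are no part of the job. What is shaped like the green_crucible but blue or pink is not meant.

How it is judged:
On the way, in this order (a step that is already met when the one before it is completed fails the run):
1. the green crucible has been pushed home: it butts against the rear stop (more than 1 N) with its centre within 6 mm of the seat, the clamp still open (contact force between green_crucible and rear_stop above 1 N and horizontal distance between green_crucible and seat below 0.006 m and value of joint cam below 0.9 rad), for 0.1 s.
2. the cam is at its high point (within 0.2 rad) and the shoe presses on the seated green crucible (value of joint cam between 1.9 and 2.3 rad and contact force between shoe and green_crucible above 8 N), for 0.2 s.
At the end, for the whole second after the job is handed in: The green crucible stands upright and still, its centre within 3 mm of the seat and pressed against the end stop; the cam is within 0.2 rad of its high point and the shoe presses on the crucible with more than 8 N; the red crucible is within 10 mm of where it stood (all of step 2 and horizontal distance between green_crucible and seat below 0.003 m and angle between green_crucible's own z axis and vertical below 0.05 rad and contact force between green_crucible and end_stop above 3 N and linear speed of green_crucible below 0.01 m/s and distance of red_crucible from where it was at the start of the episode below 0.01 m); the robot touches nothing.
It fails at once if the green crucible is lifted more than 5 mm off the plate or tipped by more than 0.12 rad (z of green_crucible in the frame of seat above 0.005 m or z of green_crucible in the frame of seat below -0.005 m or angle between green_crucible's own z axis and vertical above 0.12 rad).
It fails at once if the crucible is rammed against a stop (more than 45 N) (contact force between green_crucible and rear_stop above 45 N or contact force between green_crucible and end_stop above 45 N).
It fails at once if the red crucible is moved by more than 10 mm (distance of red_crucible from where it was at the start of the episode above 0.01 m).
It fails at once if a bystander is moved by more than 20 mm (distance of any of esd_brush, loupe, solder_spool, finger_cots from where it was at the start of the episode above 0.02 m).
It also fails if it takes over 64 s, if anything falls off the work surface, if the arm or the gripper's body presses on something with over 40 N, if the wrist force passes 120 N, or if a joint passes its speed limit or range.

## Working session

There is one attempt and no reset: what is moved stays moved. The work goes in short steps, Python scripts to look and compute and a tool call to move; the robot and the scene stay as the last step left them, time stands still between calls to the robot, and variables do not carry over. Pictures are saved under pics/ and viewed, about 8 in all and at most 12, crops included, and the job is handed in when it is done.

Besides the shell and the picture viewer there is one more tool, called after ">>>" as a command line: name --argument value ..., lists and objects as JSON in quotes. arm_command: Moves the arm, as the interface text tells. Its arguments: {"type":"object","properties":{"gripper":{"type":"array","items":{"type":"number"}},"slide":{"type":"array","items":{"type":"array","items":{"type":"number"}}},"turn":{"type":"array","items":{"type":"array","items":{"type":"number"}}},"force":{"type":"number"}},"required":["gripper","slide","turn"]}

```bash
mkdir -p pics; ls
cat > h.py <<'E'
import numpy as np, cv2
from workcell import bot, vision, job_done
def ray(cm,px):
    K=np.array(cm['mtx']);k=cm['k1'];T=np.array(cm['T'])
    d=(np.array(px,float)-[K[0,2],K[1,2]])/[K[0,0],K[1,1]]
    u=cv2.undistortPoints(np.array([[px]],float),K,np.array([k,0,0,0.]))[0,0]
    v=T[:3,:3]@np.array([u[0],u[1],1.]); return T[:3,3],v
def onz(cm,px,z):
    o,v=ray(cm,px); return o+v*(z-o[2])/v[2]
def proj(cm,p):
    K=np.array(cm['mtx']);T=np.linalg.inv(np.array(cm['T']))
    c=T[:3,:3]@np.array(p)+T[:3,3]; s=c[:2]/c[2]; s=s*(1+cm['k1']*(s@s))
    return s*[K[0,0],K[1,1]]+[K[0,2],K[1,2]]
E
python3 - <<'E'
from h import *
a=vision.grab_frame("top");b=vision.grab_frame("scene")
cv2.imwrite("pics/top.png",a);cv2.imwrite("pics/scene.png",b)
s=bot.observe();print(s)
for n in("top","scene"):
    c=vision.camera_model(n);print(np.round(c['T'],3),np.round(c['mtx'],1),c['k1'])
E
```

```text
pics
{'clock': 0.1, 'qpos': array([ 1.15578852,  0.52196534, -0.03633316,  1.59989304,  0.02123858,
        1.02110581, -0.11280131]), 'qd': array([ 0.00136737, -0.00128685, -0.00098702, -0.001705  , -0.00183121,
       -0.00184985,  0.00204993]), 'joint_efforts': array([ 3.39216385e-03, -9.28492427e+01,  1.98384002e+00, -3.70535338e+01,
        1.82314828e-02,  5.24126168e-03,  1.97861264e-04]), 'position': array([ 0.21113042, -0.58796763,  0.23079718]), 'tool_rot': array([-3.14061187e+00,  9.73860244e-05,  3.44819659e-01]), 'force': array([ 0.17326918, -0.08501294,  0.37974935]), 'moment': array([-0.02139864,  0.03556411, -0.01831882]), 'grip_width': 0.08541885220364344}
[[-0.026 -0.987  0.157  0.353]
 [-1.     0.028  0.007 -0.034]
 [-0.011 -0.157 -0.988  1.274]
 [ 0.     0.     0.     1.   ]] [[437.6   0.  254.4]
 [  0.  437.6 190.5]
 [  0.    0.    1. ]] -0.09965514737316482
[[-0.903 -0.216  0.372  0.222]
 [-0.43   0.427 -0.796  0.658]
 [ 0.013 -0.878 -0.478  0.502]
 [ 0.     0.     0.     1.   ]] [[375.6   0.  251.5]
 [  0.  375.6 192.6]
 [  0.    0.    1. ]] -0.12747329426536777
```

View pics/top.png

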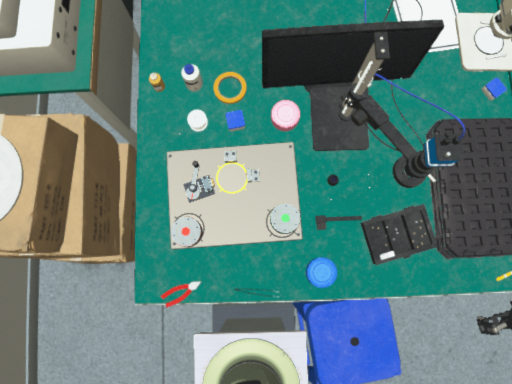

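View pics/scene.png

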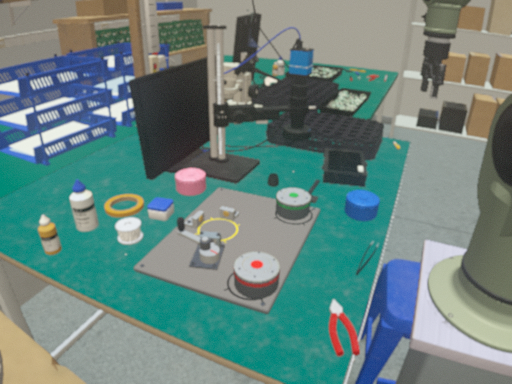

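Top view: the green-centred dark crucible is at (286,219) on the right ring and the red one is at (186,231) on the left. The blue (321,272) and pink (285,114) look-alikes are off the plate. The one meant is the dark steel one with the green centre. The yellow ring is at (232,178), the clamp near (203,185), and the handle pin near (196,164).

```bash
cat > meas.py <<'E'
from h import *
a=cv2.imread("pics/top.png");cm=vision.camera_model("top")
hsv=cv2.cvtColor(a,cv2.COLOR_BGR2HSV)
def blob(lo,hi,box):
    m=cv2.inRange(hsv,np.array(lo),np.array(hi));k=np.zeros_like(m);x0,y0,x1,y1=box;k[y0:y1,x0:x1]=m[y0:y1,x0:x1];return k
y=blob((22,120,120),(35,255,255),(210,155,255,200))
pts=np.argwhere(y)[:,::-1].astype(np.float32);W=np.array([onz(cm,p,.016)[:2] for p in pts]).astype(np.float32)
(c,r)=cv2.minEnclosingCircle(W);
A=np.c_[2*W,np.ones(len(W))];s=np.linalg.lstsq(A,(W**2).sum(1),rcond=None)[0]
print("ring",len(pts),s[:2],np.sqrt(s[2]+s[0]**2+s[1]**2),c,r)
g=blob((45,80,80),(75,255,255),(275,208,297,230));q=cv2.moments(g,True);gp=(q['m10']/q['m00'],q['m01']/q['m00']);print("green",q['m00'],gp,onz(cm,gp,.067))
g=blob((0,120,120),(8,255,255),(175,220,198,243));q=cv2.moments(g,True);gp2=(q['m10']/q['m00'],q['m01']/q['m00']);print("red",gp2,onz(cm,gp2,.067))
pl=cv2.inRange(hsv,np.array((0,0,90)),np.array((40,70,255)));pl[:138]=0;pl[252:]=0;pl[:,:160]=0;pl[:,306:]=0
pl=cv2.morphologyEx(pl,cv2.MORPH_CLOSE,np.ones((5,5)))
pl=cv2.morphologyEx(pl,cv2.MORPH_OPEN,np.ones((5,5)))
cn=max(cv2.findContours(pl,0,2)[0],key=cv2.contourArea)
W=np.array([onz(cm,p[0],.016)[:2] for p in cn]).astype(np.float32)
rc=cv2.minAreaRect(W);print("plate",rc);B=cv2.boxPoints(rc);print(B)
cr=cv2.resize(a[135:255,160:310],None,fx=5,fy=5,interpolation=cv2.INTER_CUBIC);cv2.imwrite("pics/crop.png",cr)
E
python3 meas.py
```

```text
ring 88 [0.59486113 0.04117213] 0.04492322594237965 (0.593726634979248, 0.04577221721410751) 0.05182123929262161
green 58.0 (285.0, 217.55172413793105) [ 0.46736224 -0.10800595  0.067     ]
red (185.2340425531915, 230.93617021276594) [0.43759544 0.16884083 0.067     ]
plate ((0.5442516803741455, 0.03832720220088959), (0.28631120920181274, 0.37563639879226685), 2.8276102542877197)
[[ 0.3920051   0.21885471]
 [ 0.4105357  -0.15632434]
 [ 0.6964983  -0.1422003 ]
 [ 0.67796767  0.23297875]]
```

View pics/crop.png

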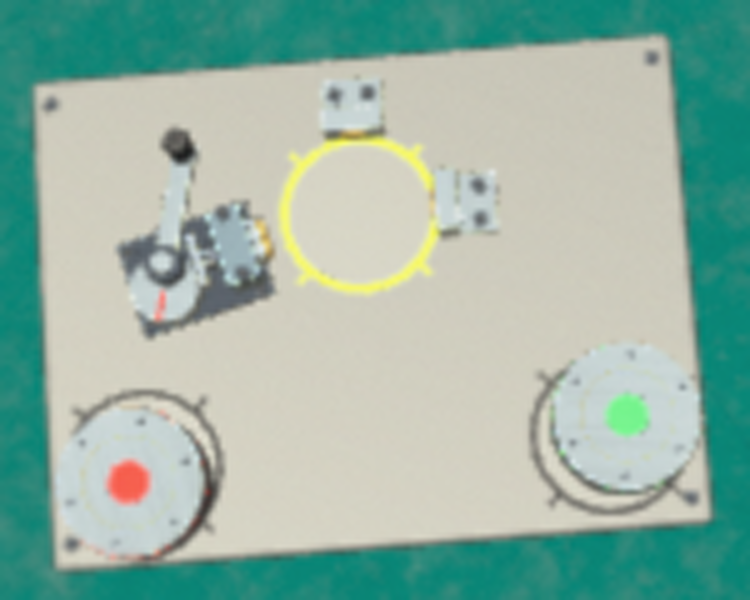

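Confirmed: the crucible with the green lid is at crop px (627,415). It will be pushed left first, then forward. I'll write a planner that turns station targets into move numbers.

```bash
cat > plan.py <<'E'
# usage: plan.py sx sy z yaw_rel_station_deg  (station mm, z above plate mm)
import sys
from h import *
from scipy.spatial.transform import Rotation as R
O=np.array([.5446,.0385]);TH=.0494
def st2w(x,y): c,s=np.cos(TH),np.sin(TH);return O+np.array([c*x-s*y,s*x+c*y])/1000
def w2st(p): c,s=np.cos(TH),np.sin(TH);d=(np.array(p)[:2]-O)*1000;return np.array([c*d[0]+s*d[1],-s*d[0]+c*d[1]])
if __name__=="__main__":
    s=bot.observe();p=s['position'];Rt=R.from_euler('xyz',s['tool_rot'])
    print("now st",w2st(p).round(1),"z",round((p[2]-.016)*1000,1),"yaw_rel",np.degrees(s['tool_rot'][2]-TH).round(1),"F",s['force'].round(1),"t",round(s['clock'],2),'q',s['qpos'].round(2))
    i=sys.argv[1:]
    for k in range(0,len(i),4):
        x,y,z,w=map(float,i[k:k+4]);t=np.r_[st2w(x,y),.016+z/1000]
        G=R.from_euler('xyz',[np.pi,0,TH+np.radians(w)])
        print("slide",(Rt.inv().apply(t-p)*100).round(2),"turn",np.degrees((Rt.inv()*G).as_rotvec()).round(1))
E
python3 plan.py -84 -195 130 90
```

```text
now st [-364.  -609.2] z 214.8 yaw_rel 16.9 F [ 0.2 -0.1  0.4] t 0.1 q [ 1.16  0.52 -0.04  1.6   0.02  1.02 -0.11]
slide [ 38.85 -31.47   8.51] turn [ -0.1  -0.  -73.1]
```

>>> arm_command --gripper '[6,6,6,6,6]' --slide '[[38.85,-31.5,8.5],[38.85,-31.5,8.5],[38.85,-31.5,8.5],[38.85,-31.5,8.5],[38.85,-31.5,8.5]]' --turn '[[0,0,-73],[0,0,-73],[0,0,-73],[0,0,-73],[0,0,-73]]'

```text
clock: 0.72
position: [0.3715, -0.323, 0.1787]
tool_rot: [3.141, 0.0, 1.288]
force: [1.3, -1.5, -0.4]
grip_width: 0.0602
```

```bash
python3 plan.py -84 -195 130 90
```

```text
now st [-190.7 -352.5] z 162.7 yaw_rel 71.0 F [ 1.3 -1.5 -0.4] t 0.72 q [ 0.85  0.4  -0.33  1.98  0.18  0.79  0.14]
slide [18.37  4.95  3.27] turn [  0.   0. -19.]
```

>>> arm_command --gripper '[6,6,6,6,6]' --slide '[[18.4,5,3.3],[18.4,5,3.3],[18.4,5,3.3],[18.4,5,3.3],[18.4,5,3.3]]' --turn '[[0,0,-19],[0,0,-19],[0,0,-19],[0,0,-19],[0,0,-19]]'

```text
clock: 1.35
position: [0.4709, -0.1626, 0.1457]
tool_rot: [-3.141, -0.0, 1.615]
force: [-1.3, -0.4, 0.1]
grip_width: 0.0601
```

```bash
cat > look.py <<'E'
import sys
from plan import *
n=sys.argv[1];cm=vision.camera_model("wrist");w=vision.grab_frame("wrist");cv2.imwrite(f"pics/{n}.png",w)
# seat/green by colour
h=cv2.cvtColor(w,cv2.COLOR_BGR2HSV)
m=cv2.inRange(h,np.array((45,90,80)),np.array((75,255,255)))
for c in sorted(cv2.findContours(m,0,2)[0],key=cv2.contourArea)[-3:]:
    q=cv2.moments(c)
    if q['m00']>20:
        px=(q['m10']/q['m00'],q['m01']/q['m00']);print("green",q['m00'],np.round(px),w2st(onz(cm,px,.067)).round(1))
E
python3 look.py w1;python3 plan.py -84 -195 6 90 -84 -195 40 90
```

```text
green 736.0 [257. 129.] [ -82.1 -141.7]
now st [ -83.9 -198.1] z 129.9 yaw_rel 89.6 F [-0.1  0.3  0.4] t 1.4 q [ 0.54  0.47 -0.42  1.99  0.28  0.74 -0.01]
slide [ 0.32 -0.   12.39] turn [-0.   0.  -0.4]
slide [ 0.31 -0.01  8.99] turn [-0.   0.  -0.4]
```

View pics/w1.png

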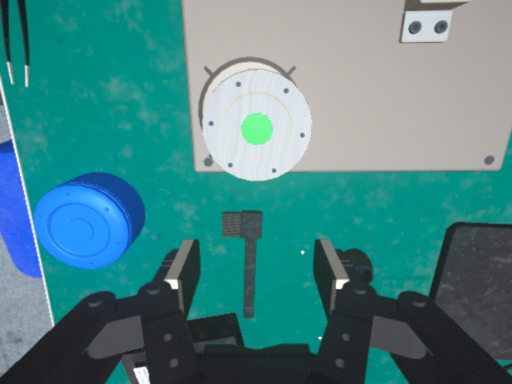

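Wrist view: green lid at (257,129), brush head at (242,224), and the loupe at (355,265) close to the right finger. I'll check clearances before going down.

Run:
```python
from plan import *
cm=vision.camera_model("wrist")
for n,px,z in(("brush near L",(222,212),.015),("brush near R",(262,212),.015),("brush far",(250,318),.01),("loupe c",(356,265),.03),("loupe top edge",(352,249),.03),("loupe left",(338,262),.03),("plate edge",(257,171),.016)):
    print(n,w2st(onz(cm,px,z)).round())
```

```text
brush near L [-118. -231.]
brush near R [ -78. -232.]
brush far [ -92. -366.]
loupe c [  16. -283.]
loupe top edge [  11. -265.]
loupe left [  -2. -280.]
plate edge [ -82. -189.]
```

>>> arm_command --gripper '[6,6,6,6,6]' --slide '[[0.3,-0.2,4],[0.3,-0.2,8],[0.3,-0.2,11],[0.3,-0.2,12.4],[0.3,-0.2,12.4]]' --turn '[[0,0,0],[0,0,0],[0,0,0],[0,0,0],[0,0,0]]'

```text
clock: 2.02
position: [0.4686, -0.1604, 0.0218]
tool_rot: [-3.141, 0.0, 1.613]
force: [-0.3, 0.4, 0.0]
grip_width: 0.0602
```

```bash
python3 plan.py -82 -183 6 90 -82 -39 6 90
```

```text
now st [ -85.8 -194.9] z 5.8 yaw_rel 89.6 F [-0.3  0.4  0. ] t 2.02 q [ 0.44  0.68 -0.3   2.06  0.43  0.46 -0.15]
slide [ 1.19  0.37 -0.02] turn [-0.1  0.  -0.4]
slide [15.59  0.26 -0.02] turn [-0.1  0.  -0.4]
```

>>> arm_command --gripper '[6,6,6,6,6]' --slide '[[0.6,0.35,0],[1.2,0.35,0],[1.8,0.35,0],[2.6,0.35,0],[3.5,0.35,0]]' --turn '[[0,0,-0.4],[0,0,-0.4],[0,0,-0.4],[0,0,-0.4],[0,0,-0.4]]'

```text
clock: 2.65
position: [0.4711, -0.124, 0.0221]
tool_rot: [3.141, 0.0, 1.621]
force: [0.6, -2.7, 2.3]
grip_width: 0.06
```

```bash
python3 look.py w2; python3 plan.py -82 -39 6 90
```

```text
green 2938.0 [256. 211.] [ -80.5 -117. ]
now st [ -81.4 -157.2] z 6.0 yaw_rel 90.1 F [0.1 1.9 0.7] t 2.7 q [ 0.36  0.67 -0.3   2.08  0.43  0.45 -0.22]
slide [ 1.182e+01 -4.000e-02  1.000e-02] turn [ 0.  -0.   0.1]
```

The cradle works: the crucible sits 40 mm ahead of the TCP, as predicted. I'll keep pushing.

>>> arm_command --gripper '[6,6,6,6,6]' --slide '[[1,0,0],[2,0,0],[3.1,0,0],[4.2,0,0],[5.2,0,0]]' --turn '[[0,0,0],[0,0,0],[0,0,0],[0,0,0],[0,0,0]]'

```text
clock: 3.32
position: [0.4684, -0.0717, 0.0219]
tool_rot: [-3.142, -0.0, 1.621]
force: [0.3, -2.5, 0.7]
grip_width: 0.0598
```

>>> arm_command --gripper '[6,6,6,6,6]' --slide '[[1.1,0,0],[2.2,0,0],[3.3,0,0],[4.3,0,0],[5.2,0,0]]' --turn '[[0,0,0],[0,0,0],[0,0,0],[0,0,0],[0,0,0]]'

```text
clock: 3.95
position: [0.4658, -0.02, 0.0219]
tool_rot: [-3.142, -0.0, 1.621]
force: [-0.2, -2.8, 0.5]
grip_width: 0.06
```

```bash
python3 look.py w3; python3 plan.py -82 -39 6 90
```

```text
green 2950.0 [256. 211.] [-80.7 -12.8]
now st [-81.5 -53.3] z 6.0 yaw_rel 90.1 F [-0.2  2.2 -0.3] t 4.0 q [ 0.12  0.65 -0.27  2.14  0.41  0.4  -0.43]
slide [ 1.43 -0.05 -0.  ] turn [ 0.  -0.   0.1]
```

>>> arm_command --gripper '[6,6,6,6,6]' --slide '[[0.9,0,0],[1.5,0,0],[0.5,0,0],[-1.0,0,0],[-3,0,0]]' --turn '[[0,0,0],[0,0,0],[0,0,0],[0,0,0],[0,0,0]]'

```text
clock: 4.62
position: [0.4673, -0.0522, 0.0219]
tool_rot: [-3.142, 0.0, 1.62]
force: [-0.6, -0.2, 0.2]
grip_width: 0.0599
```

>>> arm_command --gripper '[5.4,5.4,5.4,5.4,5.4]' --slide '[[0,0,-5],[0,0,-10],[2,-2,-13],[4,-4,-13],[6,-5,-13]]' --turn '[[0,0,0],[0,0,0],[0,0,10],[0,0,20],[0,0,30]]'

```text
clock: 5.25
position: [0.4137, 0.0057, 0.1524]
tool_rot: [3.141, 0.0, 1.089]
force: [-0.4, 0.2, -0.6]
grip_width: 0.0539
```

```bash
python3 plan.py -132 2 130 0
```

```text
now st [-132.4  -26.3] z 136.4 yaw_rel 59.6 F [-0.4  0.2 -0.6] t 5.25 q [ 0.11  0.33 -0.32  2.19  0.17  0.64 -0.82]
slide [ 2.46 -1.4   0.64] turn [ 0.  -0.  59.6]
```

>>> arm_command --gripper '[5.4,5.4,5.4,5.4,5.4]' --slide '[[0.5,-0.3,0.6],[1,-0.6,0.6],[1.5,-0.9,0.6],[2,-1.2,0.6],[2.45,-1.4,0.6]]' --turn '[[0,0,10],[0,0,20],[0,0,30],[0,0,40],[0,0,50]]'

```text
clock: 5.88
position: [0.4132, 0.0339, 0.146]
tool_rot: [3.141, 0.0, 0.217]
force: [0.1, -0.3, -0.3]
grip_width: 0.0542
```

>>> arm_command --gripper '[5.4,5.4,5.4]' --slide '[[0,0,0],[0,0,0],[0,0,0]]' --turn '[[0,0,9.6],[0,0,9.6],[0,0,9.6]]'

```text
clock: 6.25
position: [0.4131, 0.0344, 0.1459]
tool_rot: [3.142, 0.0, 0.06]
force: [1.2, 0.7, -0.7]
grip_width: 0.0544
```

```bash
python3 look.py w4; python3 plan.py -132 2 130 0
```

```text
green 718.5 [259. 135.] [-80.2   1.7]
now st [-131.5    2.5] z 130.0 yaw_rel 0.6 F [ 0.2  0.3 -0.7] t 6.3 q [-0.17  0.33 -0.07  2.21  0.04  0.6  -1.78]
slide [-0.05  0.05 -0.  ] turn [-0.  -0.   0.6]
```

View pics/w4.png

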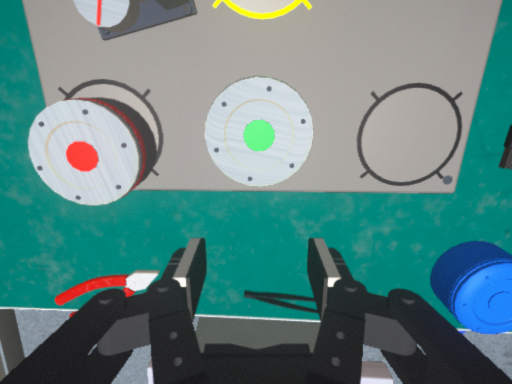

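Green lid at (259,135) → station (-80,1.7). The red crucible is undisturbed at (83,155). Descending behind the green one and starting leg 2.

>>> arm_command --gripper '[5.4,5.4,5.4,5.4,5.4]' --slide '[[-0.1,0.05,4],[-0.1,0.05,8],[-0.1,0.05,11],[-0.1,0.05,12.4],[-0.1,0.05,12.4]]' --turn '[[0,0,0.6],[0,0,0.6],[0,0,0.6],[0,0,0.6],[0,0,0.6]]'

```text
clock: 6.92
position: [0.4119, 0.0343, 0.0217]
tool_rot: [3.142, 0.001, 0.047]
force: [1.0, 0.7, -0.0]
grip_width: 0.0541
```

>>> arm_command --gripper '[5.4,5.4,5.4,5.4,5.4]' --slide '[[0.5,0,0],[1.0,0,0],[1.6,0,0],[2.4,0,0],[3.4,0,0]]' --turn '[[0,0,0],[0,0,0],[0,0,0],[0,0,0],[0,0,0]]'

```text
clock: 7.55
position: [0.4467, 0.0361, 0.0221]
tool_rot: [-3.142, -0.0, 0.047]
force: [-1.9, -0.7, 2.1]
grip_width: 0.0542
```

```bash
python3 look.py w5; python3 plan.py 6.5 2 6 0
```

```text
green 3011.0 [256. 204.] [-53.    2.8]
now st [-96.3   2.5] z 6.1 yaw_rel -0.2 F [ 1.  -0.7 -0.4] t 7.6 q [-0.18  0.63 -0.05  2.19  0.08  0.33 -1.82]
slide [10.28  0.02  0.03] turn [-0.  -0.1 -0.2]
```

>>> arm_command --gripper '[5.4,5.4,5.4,5.4,5.4]' --slide '[[1,0,0],[2,0,0],[3,0,0],[4,0,0],[5,0,0]]' --turn '[[0,0,0],[0,0,0],[0,0,0],[0,0,0],[0,0,0]]'

```text
clock: 8.22
position: [0.4967, 0.0384, 0.0219]
tool_rot: [-3.142, 0.0, 0.047]
force: [-2.0, -1.7, 0.0]
grip_width: 0.0538
```

>>> arm_command --gripper '[5.4,5.4,5.4,5.4,5.4]' --slide '[[1,0,0],[2,0,0],[2.8,0,0],[3.5,0,0],[4.0,0,0]]' --turn '[[0,0,0],[0,0,0],[0,0,0],[0,0,0],[0,0,0]]'

```text
clock: 8.85
position: [0.5364, 0.0402, 0.0219]
tool_rot: [-3.142, 0.0, 0.047]
force: [-2.4, -1.0, 0.7]
grip_width: 0.0541
```

```bash
python3 look.py w6; python3 plan.py 6.5 2 6 0
```

```text
green 3019.0 [256. 204.] [36.8  2.5]
now st [-7.6  2.2] z 6.0 yaw_rel -0.2 F [-1.4  0.5 -0.6] t 8.9 q [-0.14  0.7  -0.06  1.96  0.08  0.48 -1.78]
slide [ 1.41  0.01 -0.  ] turn [-0.  -0.  -0.2]
```

View pics/w6.png

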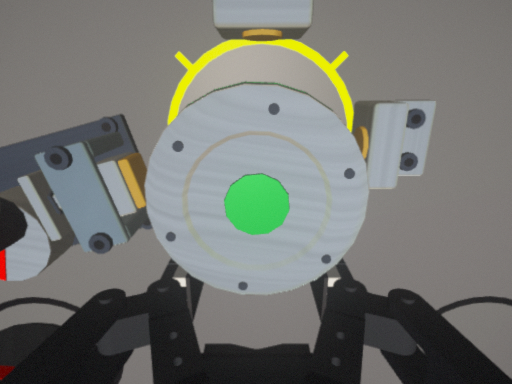

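View: crucible 12 mm short of the seat (lid centre (256,204)), rear button at (262,35), end-stop button at (365,142), all clear of the fingers. I'll fit the yellow arc for a finer seat position.

Run:
```python
from plan import *
cm=vision.camera_model("wrist");w=cv2.imread("pics/w6.png");h=cv2.cvtColor(w,cv2.COLOR_BGR2HSV)
m=cv2.inRange(h,np.array((27,200,180)),np.array((33,255,255)));m[:36]=0
n,l,st,ce=cv2.connectedComponentsWithStats(m);k=1+np.argmax(st[1:,4]);pts=np.argwhere(m)[:,::-1]
W=np.array([w2st(onz(cm,p,.016)) for p in pts.astype(float)])
from scipy.optimize import least_squares
r=least_squares(lambda v:np.hypot(W[:,0]-v[0],W[:,1]-v[1])-45.5,[50,0],loss='soft_l1');print("ring centre",len(W),r.x.round(1),abs(r.fun).mean())
o=cv2.inRange(h,np.array((12,150,120)),np.array((22,255,255)))
n,l,st,ce=cv2.connectedComponentsWithStats(o)
for i in range(1,n):
    if st[i,4]>60: print("brass",st[i],w2st(onz(cm,ce[i],.034)).round(1))
```

```text
ring centre 2151 [51.6  0.4] 1.3635828348343504
brass [243  29  39   8 201] [96.7  0.3]
brass [361 127   7  30 125] [ 54.2 -45.1]
brass [118 158  27  50 493] [35.5 59.9]
```

>>> arm_command --gripper '[5.4,5.4,5.4,5.4,5.4]' --slide '[[0.3,0.05,0],[0.6,0.05,0],[0.9,0.05,0],[1.1,0.05,0],[1.2,0.05,0]]' --turn '[[0,0,0],[0,0,0],[0,0,0],[0,0,0],[0,0,0]]'

```text
clock: 9.52
position: [0.5481, 0.0403, 0.0219]
tool_rot: [3.142, 0.0, 0.046]
force: [-1.6, -1.0, 0.2]
grip_width: 0.0538
```

>>> arm_command --gripper '[5.4,5.4]' --slide '[[0.05,0,0],[0.1,0,0]]' --turn '[[0,0,0],[0,0,0]]'

```text
clock: 9.78
position: [0.549, 0.0403, 0.0219]
tool_rot: [-3.142, 0.0, 0.047]
force: [-2.0, -0.2, 0.6]
grip_width: 0.0538
```

>>> arm_command --gripper '[5.4,5.4]' --slide '[[0.05,0,0],[0.1,0,0]]' --turn '[[0,0,0],[0,0,0]]'

```text
clock: 10.02
position: [0.55, 0.0404, 0.022]
tool_rot: [-3.142, 0.0, 0.047]
force: [-2.9, 0.6, 0.5]
grip_width: 0.0538
```

>>> arm_command --gripper '[5.4,5.4]' --slide '[[0.05,0,0],[0.1,0,0]]' --turn '[[0,0,0],[0,0,0]]'

```text
clock: 10.28
position: [0.551, 0.0404, 0.022]
tool_rot: [-3.142, -0.0, 0.047]
force: [-2.5, 0.2, 0.4]
grip_width: 0.0543
```

>>> arm_command --gripper '[5.4,5.4]' --slide '[[0.03,0,0],[0.05,0,0]]' --turn '[[0,0,0],[0,0,0]]'

```text
clock: 10.52
position: [0.5515, 0.0404, 0.0219]
tool_rot: [-3.142, -0.0, 0.047]
force: [-2.7, -0.2, 0.1]
grip_width: 0.0538
```

>>> arm_command --gripper '[5.4,5.4]' --slide '[[0.03,0,0],[0.05,0,0]]' --turn '[[0,0,0],[0,0,0]]'

```text
clock: 10.78
position: [0.552, 0.0405, 0.0219]
tool_rot: [-3.142, 0.0, 0.047]
force: [-1.4, -0.3, -0.5]
grip_width: 0.0541
```

>>> arm_command --gripper '[5.4,5.4]' --slide '[[0.03,0,0],[0.05,0,0]]' --turn '[[0,0,0],[0,0,0]]'

```text
clock: 11.02
position: [0.5525, 0.0405, 0.0219]
tool_rot: [-3.142, 0.0, 0.047]
force: [-2.1, -1.0, -0.6]
grip_width: 0.0537
```

>>> arm_command --gripper '[5.4,5.4]' --slide '[[0.03,0,0],[0.05,0,0]]' --turn '[[0,0,0],[0,0,0]]'

```text
clock: 11.28
position: [0.5528, 0.0405, 0.0219]
tool_rot: [3.142, 0.0, 0.047]
force: [-3.7, 0.2, 1.4]
grip_width: 0.0544
```

>>> arm_command --gripper '[5.4,5.4]' --slide '[[0.03,0,0],[0.05,0,0]]' --turn '[[0,0,0],[0,0,0]]'

```text
clock: 11.52
position: [0.553, 0.0405, 0.0218]
tool_rot: [3.142, 0.001, 0.047]
force: [-6.9, 0.2, 2.7]
grip_width: 0.054
```

>>> arm_command --gripper '[5.4,5.4]' --slide '[[0.02,0,0],[0.04,0,0]]' --turn '[[0,0,0],[0,0,0]]'

```text
clock: 11.78
position: [0.553, 0.0405, 0.0218]
tool_rot: [3.141, 0.002, 0.047]
force: [-8.9, 0.2, 3.4]
grip_width: 0.054
```

It butts at about 9 N, with the TCP stalled and the crucible at the fitted seat x. Now I'll back off gently, lift and look.

>>> arm_command --gripper '[5.4,5.4,5.4,5.4,5.4]' --slide '[[0,0,0],[-0.3,0,0],[-1,0,0],[-2.5,0,0],[-3.5,0,0]]' --turn '[[0,0,0],[0,0,0],[0,0,0],[0,0,0],[0,0,0]]'

```text
clock: 12.4
position: [0.5183, 0.0389, 0.022]
tool_rot: [-3.142, -0.0, 0.047]
force: [-0.1, -0.4, 0.9]
grip_width: 0.0541
```

>>> arm_command --gripper '[2.6,2.6,2.6,2.6,2.6]' --slide '[[0,0,-6],[0,0,-12],[1,-3,-15],[2,-6,-15],[2,-6,-15]]' --turn '[[0,0,0],[0,0,0],[0,0,0],[0,0,0],[0,0,0]]'

```text
clock: 13.02
position: [0.5364, 0.1022, 0.1723]
tool_rot: [-3.14, -0.001, 0.05]
force: [-0.0, -0.7, -1.3]
grip_width: 0.026
```

```bash
python3 look.py w7; python3 plan.py
python3 - <<'E'
from plan import *
cm=vision.camera_model("wrist")
for a in (0,.1,.2): 
  al=-.263+a;print(a,[proj(cm,np.r_[st2w(21+65*np.cos(al),110.4+65*np.sin(al)),.016+.077]).round()])
print(proj(cm,np.r_[st2w(21,110.4),.071]).round())
E
```

```text
green 607.5 [332. 123.] [52.4  2.3]
now st [-5.6 62.4] z 155.9 yaw_rel -0.1 F [ 0.4 -0.8 -0.6] t 13.07 q [-0.24  0.47 -0.08  1.87  0.05  0.81 -1.86]
0 [array([212.,  80.])]
0.1 [array([203.,  78.])]
0.2 [array([194.,  77.])]
[200. 161.]
```

View pics/w7.png

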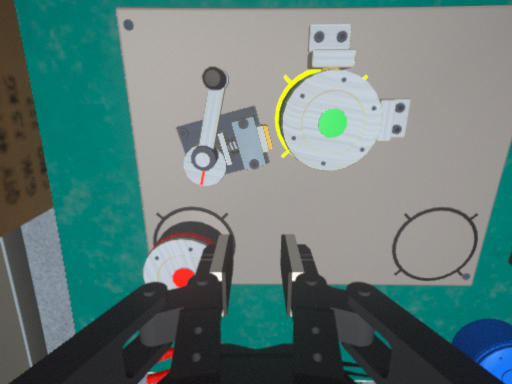

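View: crucible seated against the rear stop, handle pin at (214,77), hub at (203,158), cam open. I'll compute the handle position and the approach.

```bash
PIV="22 109" Z=100 python3 arc.py 0.03
```

```text
now st [-5.6 62.4] z 155.9 yaw_rel -0.1 F [ 0.4 -0.8 -0.6] t 13.07 q7 -1.86
TCP cam angle -1.842 r 54.2
0.03 slide [ 9.08 -3.17  5.59] turn [-0.  -0.  13.3]
```

>>> arm_command --gripper '[3.2,3.2,3.2,3.2,3.2]' --slide '[[3,-1,0],[6,-2.2,2],[9.1,-3.2,4],[9.1,-3.2,5.6],[9.1,-3.2,5.6]]' --turn '[[0,0,5],[0,0,10],[0,0,13.3],[0,0,13.3],[0,0,13.3]]'

```text
clock: 13.7
position: [0.6243, 0.1348, 0.1145]
tool_rot: [3.14, 0.003, -0.186]
force: [0.4, 0.2, 0.6]
grip_width: 0.032
```

```bash
python3 look.py w8; PIV="22 109" python3 arc.py 0.03
python3 - <<'E'
import cv2
w=cv2.imread("pics/w8.png");cv2.imwrite("pics/w8c.png",w)
E
```

```text
green 244.5 [354. 184.] [91.  23.8]
green 742.5 [391. 227.] [53.3  2.5]
now st [84.9 92.3] z 99.7 yaw_rel -13.5 F [-0.9  0.2  0.3] t 13.75 q7 -2.07
TCP cam angle 0.004 r 65.0
0.03 slide [ 0.   -0.17  4.77] turn [ 0.1  0.1 -0.1]
```

View pics/w8.png

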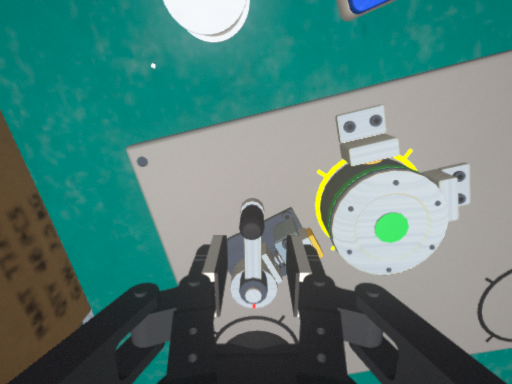

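Pin at (252,205–228) is laterally centred between the fingers. Descending around it.

>>> arm_command --gripper '[3.2,3.2,3.2,3.2,3.2]' --slide '[[0,-0.1,1.5],[0,-0.1,3],[0,-0.1,4],[0,-0.1,4.7],[0,-0.1,4.7]]' --turn '[[0,0,0],[0,0,0],[0,0,0],[0,0,0],[0,0,0]]'

```text
clock: 14.38
position: [0.6255, 0.1369, 0.0684]
tool_rot: [3.141, 0.001, -0.186]
force: [0.1, -0.1, -0.1]
grip_width: 0.0322
```

>>> arm_command --gripper '[2.4,2.4]' --slide '[[0,0,0],[0,0,0]]' --turn '[[0,0,0],[0,0,0]]'

```text
clock: 14.62
position: [0.6259, 0.137, 0.0694]
tool_rot: [-3.141, -0.001, -0.186]
force: [0.5, -0.0, -1.0]
grip_width: 0.0244
```

```bash
PIV="22 109" python3 arc.py 0.1 0.25 .4 .55 .7
```

```text
now st [86.1 94.4] z 53.4 yaw_rel -13.5 F [ 0.5 -0.  -1. ] t 14.62 q7 -2.08
TCP cam angle 0.039 r 65.8
0.1 slide [-0.09 -0.4   0.14] turn [-0.  -0.  -4.1]
0.25 slide [-0.23 -1.36  0.14] turn [ -0.   -0.  -12.7]
0.4 slide [-0.52 -2.29  0.14] turn [ -0.   -0.  -21.3]
0.55 slide [-0.94 -3.17  0.14] turn [ -0.   -0.  -29.9]
0.7 slide [-1.49 -3.97  0.14] turn [ -0.   -0.  -38.5]
```

>>> arm_command --gripper '[2.4,2.4,2.4,2.4,2.4]' --slide '[[-0.1,-0.4,0],[-0.25,-1.35,0],[-0.5,-2.3,0],[-0.95,-3.15,0],[-1.5,-4.0,0]]' --turn '[[0,0,-4],[0,0,-12.7],[0,0,-21.3],[0,0,-30],[0,0,-38.5]]'

```text
clock: 15.25
position: [0.6191, 0.1784, 0.0693]
tool_rot: [3.14, -0.001, 0.49]
force: [2.3, -3.9, -2.6]
grip_width: 0.0237
```

```bash
PIV="22 109" python3 arc.py .85 1 1.15 1.3 1.45
```

```text
now st [ 81.4 136. ] z 53.3 yaw_rel 25.3 F [ 2.3 -3.9 -2.6] t 15.25 q7 -1.61
TCP cam angle 0.69 r 65.2
0.85 slide [-0.09 -1.03  0.13] turn [ 0.1 -0.1 -8.4]
1.0 slide [-0.31 -1.99  0.13] turn [  0.1  -0.1 -17. ]
1.15 slide [-0.66 -2.89  0.13] turn [  0.1  -0.  -25.6]
1.3 slide [-1.14 -3.74  0.13] turn [  0.1  -0.  -34.1]
1.45 slide [-1.75 -4.5   0.13] turn [  0.1  -0.  -42.7]
```

Force is 4.5 N tangential, so the handle is turning.

>>> arm_command --gripper '[2.4,2.4,2.4,2.4,2.4]' --slide '[[-0.1,-1.05,0],[-0.3,-2.0,0],[-0.65,-2.9,0],[-1.15,-3.75,0],[-1.75,-4.5,0]]' --turn '[[0,0,-8.5],[0,0,-17],[0,0,-25.5],[0,0,-34],[0,0,-42.5]]'

```text
clock: 15.88
position: [0.5832, 0.2106, 0.0695]
tool_rot: [3.139, -0.001, 1.232]
force: [10.0, -2.2, -5.9]
grip_width: 0.0239
```

```bash
PIV="22 109" python3 arc.py 1.6 1.75 1.85 1.95 2.0
```

```text
now st [ 47.1 169.9] z 53.5 yaw_rel 67.8 F [10.  -2.2 -5.9] t 15.88 q7 -1.09
TCP cam angle 1.443 r 65.9
1.6 slide [-0.17 -1.02  0.15] turn [ 0.2 -0.1 -8.8]
1.75 slide [-0.39 -1.96  0.14] turn [  0.2  -0.1 -17.4]
1.85 slide [-0.61 -2.57  0.14] turn [  0.2  -0.1 -23.1]
1.95 slide [-0.9  -3.16  0.14] turn [  0.2  -0.  -28.9]
2.0 slide [-1.06 -3.44  0.14] turn [  0.2  -0.  -31.7]
```

>>> arm_command --gripper '[2.4,2.4,2.4,2.4,2.4]' --slide '[[-0.15,-1.0,0],[-0.4,-1.95,0],[-0.6,-2.55,0],[-0.9,-3.15,0],[-1.05,-3.45,0]]' --turn '[[0,0,-9],[0,0,-17.5],[0,0,-23],[0,0,-29],[0,0,-32]]'

```text
clock: 16.5
position: [0.5472, 0.213, 0.0696]
tool_rot: [3.138, -0.001, 1.789]
force: [8.7, 4.0, -5.6]
grip_width: 0.0243
```

```bash
PIV="22 109" python3 arc.py 2.05 2.1 2.15; python3 look.py w9
```

```text
now st [ 11.2 174.2] z 53.6 yaw_rel 99.7 F [ 8.7  4.  -5.6] t 16.5 q7 -0.68
TCP cam angle 1.998 r 66.1
2.05 slide [-0.11 -0.34  0.16] turn [ 0.2 -0.1 -2.7]
2.1 slide [-0.14 -0.66  0.15] turn [ 0.2 -0.1 -5.6]
2.15 slide [-0.18 -0.98  0.15] turn [ 0.2 -0.1 -8.4]
```

View pics/w9.png

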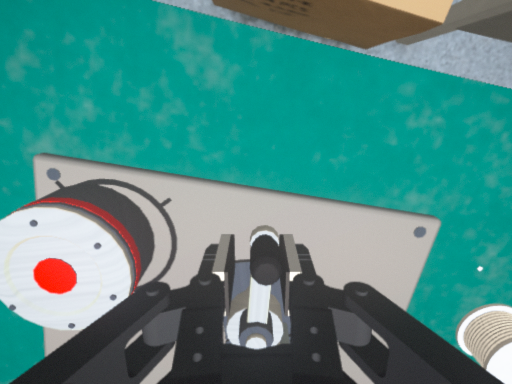

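The pin, at (265,260), rides on the trailing finger, so it lags the TCP by about 0.06 rad. I'll move the last bit to TCP 2.16, then open and check from above.

>>> arm_command --gripper '[2.4,2.4,2.4,2.4,2.4]' --slide '[[-0.1,-0.4,0],[-0.15,-0.75,0],[-0.2,-1.05,0],[-0.2,-1.05,0],[-0.2,-1.05,0]]' --turn '[[0,0,-3],[0,0,-6],[0,0,-9],[0,0,-9],[0,0,-9]]'

```text
clock: 17.18
position: [0.5371, 0.2095, 0.0697]
tool_rot: [3.138, -0.001, 1.944]
force: [3.3, 6.8, -2.7]
grip_width: 0.0241
```

```bash
PIV="21.5 110" python3 arc.py 2.1
```

```text
now st [  0.9 171.2] z 53.7 yaw_rel 108.6 F [ 3.3  6.8 -2.7] t 17.18 q7 -0.56
TCP cam angle 2.158 r 64.6
2.1 slide [0.03 0.38 0.17] turn [ 0.2 -0.1  3.3]
```

>>> arm_command --gripper '[2.4,3.0,3.2,3.2,3.2]' --slide '[[0,0.3,0],[0,0.4,0],[0,0.4,0],[0,0.4,-3],[0,0.4,-7]]' --turn '[[0,0,0],[0,0,0],[0,0,0],[0,0,0],[0,0,0]]'

```text
clock: 17.8
position: [0.5391, 0.2093, 0.1391]
tool_rot: [-3.14, -0.0, 1.944]
force: [0.3, -0.4, 0.6]
grip_width: 0.0322
```

```bash
python3 plan.py -20 70 180 0 -20 70 180 60
```

```text
now st [  2.9 170.8] z 123.1 yaw_rel 108.5 F [ 0.3 -0.4  0.6] t 17.8 q [-0.04  0.63 -0.62  1.78  0.46  0.88 -0.5 ]
slide [-8.83 -5.39 -5.68] turn [-1.000e-01  1.000e-01  1.085e+02]
slide [-8.83 -5.39 -5.68] turn [-0.1  0.  48.5]
```

>>> arm_command --gripper '[3.2,3.2,3.2,3.2,3.2]' --slide '[[-2,-1,-3],[-4,-2.4,-5.7],[-6,-3.6,-5.7],[-8.8,-5.4,-5.7],[-8.8,-5.4,-5.7]]' --turn '[[0,0,10],[0,0,20],[0,0,30],[0,0,40],[0,0,48]]'

```text
clock: 18.42
position: [0.5212, 0.1052, 0.196]
tool_rot: [3.141, 0.001, 1.098]
force: [-0.0, 0.4, 0.4]
grip_width: 0.0319
```

>>> arm_command --gripper '[3.2,3.2]' --slide '[[0,0,0],[0,0,0]]' --turn '[[0,0,0],[0,0,0]]'

```text
clock: 18.68
position: [0.5214, 0.1084, 0.1959]
tool_rot: [-3.141, -0.0, 1.11]
force: [-0.1, 0.6, 0.8]
grip_width: 0.0319
```

```bash
python3 look.py w10; python3 plan.py
python3 - <<'E'
from plan import *
cm=vision.camera_model("wrist")
for n,q,z in (("pivot",(21.5,110),.071),("handle",(21.5-17.2,110+62.7),.093),("seat lid",(51.6,.4),.067)): print(n,proj(cm,np.r_[st2w(*q),z]).round())
E
```

```text
green 23.5 [344. 164.] [60.8 45. ]
green 376.0 [354. 206.] [52.  1.]
now st [-19.7  70.9] z 179.9 yaw_rel 60.7 F [ 0.5 -0.1 -0.3] t 18.73 q [ 0.03  0.45 -0.46  1.86  0.25  0.89 -1.01]
pivot [275. 124.]
handle [218.  65.]
seat lid [354. 207.]
```

View pics/w10.png

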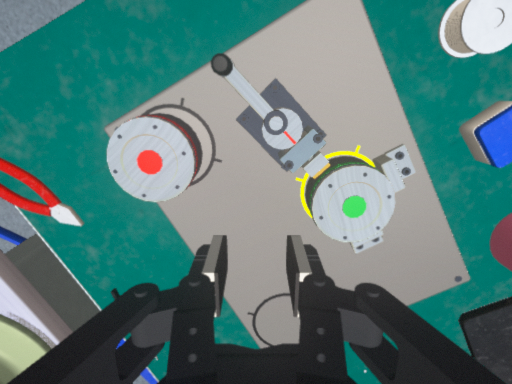

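Run:
```python
from plan import *
cm=vision.camera_model("wrist");w=cv2.imread("pics/w10.png")
g=cv2.medianBlur(cv2.cvtColor(w,cv2.COLOR_BGR2GRAY),3)
m=(g<70).astype(np.uint8);m[:,:205]=0;m[:,238:]=0;m[:48]=0;m[82:]=0
q=cv2.moments(m,True);hp=(q['m10']/q['m00'],q['m01']/q['m00']);print(hp,q['m00'])
a=w2st(onz(cm,hp,.093));b=w2st(onz(cm,(275,122),.071));c=w2st(onz(cm,(354,206.5),.067))
h=cv2.cvtColor(w,cv2.COLOR_BGR2HSV);r=cv2.inRange(h,np.array((0,130,120)),np.array((10,255,255)));r[:,:270]=0;r[:120]=0;r[160:]=0;r[:,310:]=0
P=np.array([w2st(onz(cm,p[::-1].astype(float),.06)) for p in np.argwhere(r)]);d=np.linalg.svd(P-P.mean(0))[2][0];print("red line",len(P),np.degrees(np.arctan2(d[1],d[0])),P.mean(0))
an=lambda v:np.arctan2(v[1],v[0])
print(a,b,c,"cam",2.1+an(a-b)-an(b-c),"vs nominal",2.1+an(a-b)-1.837, "handle-seat line",2.1+ (an(a-c)-an(b-c)))
h=cv2.inRange(h,np.array((0,120,120)),np.array((8,255,255)))
```

```text
(222.875, 64.76315789473684) 152.0
red line 30 103.90996655868992 [27.97052736 90.98229021]
[  7.86155538 171.12686095] [ 22.5911847  111.40562762] [51.94341365  0.89922823] cam 2.082192677034639 vs nominal 2.0756098981092226 handle-seat line 2.0937711763533864
```

Last view: the handle, hub and seat are in line (handle (222,65), hub (275,122), lid (354,206)). The cam reads ≈2.08 and the crucible is ≈0.7 mm from the seat. One quick check of the red crucible, then I'll hand in.

Run:
```python
from plan import *
a=vision.grab_frame("top");cm=vision.camera_model("top");h=cv2.cvtColor(a,cv2.COLOR_BGR2HSV)
m=cv2.inRange(h,np.array((0,120,120)),np.array((8,255,255)));k=np.zeros_like(m);k[220:243,175:198]=m[220:243,175:198]
q=cv2.moments(k,True);print("red",onz(cm,(q['m10']/q['m00'],q['m01']/q['m00']),.067) if q['m00'] else "hidden", "was .4376 .1688")
s=bot.observe();print(s['clock'],s['force'].round(1),s['position'].round(3))
job_done()
```

```text
red hidden was .4376 .1688
18.775 [ 0.1  0.3 -0.1] [0.521 0.108 0.196]
the job is handed in; nothing more can be done
```

The station is changed over and the job is handed in at about 18.8 s of the 64 s allowed. The hand-in reports no verdict.

**What I did:** I pushed the green crucible low on its side with the open fingers, left along the plate and then forward. It butted against the rear stop at about 9 N (roughly 2 N of that is sliding friction). I then carried the cam handle counter-clockwise with the pin held loosely between the fingers, released it and lifted clear.

**Last checks:**
- **Crucible:** its centre was about 0.7 mm from the fitted seat. It moved about 1 mm towards the end stop when the cam closed.
- **Cam:** three readings put it at about 2.08 to 2.09 rad (handle against hub, handle against the seat line, and finger position), and the red line at about 2.08. The target is 2.1.
- **Robot:** the tool force was near zero and the tool was 180 mm above the plate.

**Not confirmed:**
- **Red crucible:** my final top-camera check failed because the arm hid it. The wrist pictures show it near its parking ring, and the robot never came close to it.
- **Clamping forces:** I did not measure the shoe or end-stop forces directly. I take them from the cam angle and the crucible's position.

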